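# Unlock a board test fixture and hold its sprung lid at the pointer

### The arm

A 7-joint arm with a two-finger parallel gripper is mounted at the origin on the work surface. World frame = base frame: x ahead of the robot, y to its left, z up, the work surface at z = 0. Lengths are in m, angles in rad, forces in N, time in s.
With the tool pointing down it reaches from about 0.4 to 0.85 m from the base axis. Payload 4.5 kg.
Tool frame: the origin (TCP) lies at the very end of the fingers, on their centre line; the grasp point (between the pads) lies behind it (bot.grasp_offset is the z of the grasp point in the tool frame, in m); z points along the fingers, y is the line along which they close (so a half turn about z gives the same grasp; the last joint's range is limited). The gripper opens to 85 mm and grips with 20 to 120 N. Pads are 22 mm wide; open, the fingers measure 114 mm over their backs; the gripper's body (76 mm by 85 mm) begins 54 mm behind the grasp point. The pads swing forward as they close: fully open they stand 13 mm farther back than shut.
Start: joints at [-1.215, 0.689, -0.195, 1.565, 0.157, 0.902, -0.215], TCP at [0.198, 0.593, 0.231] pointing down, gripper open.
Joint ranges: [-3.01, 3.01], [-0.46, 2.08], [-1.47, 1.51], [0.13, 2.56], [-1, 4.14], [0.04, 2.09], [-2.66, 2.66]. Speed limits (rad/s): [2.57, 2.57, 3.14, 3.14, 3.14, 3.14, 3.14].

### API

Orientations are given as a unit quaternion [x, y, z, w].
In Python, from bench import bot gives the robot as it stands.
- The arm moves only by the tool arm_command, never from a script. Its argument "increments" is a list of rows, each a list of 7 numbers: the shift along the world's x, y, z in mm, then the turn, a rotation vector about the world's x, y, z in rad, then the finger opening in mm, from 0 to 85.4. In form: [[x, y, z, wx, wy, wz, hand], ...]. A call has 1 to 20 rows; each row is the pose to reach, as a shift and turn from the pose commanded when the call began; what a row does not reach only later rows make up. A row lasts 1/12 s, in which the tool goes at most 41.7 mm and 7.16 degrees, less where a joint would pass 70% of its speed; a pose out of reach is approached as far as the arm can. A call with a gripper value outside its range is refused whole. The fingers move at their own pace and stop on an object; "squeeze" is the grip in N (left out, the last holds). Time passes only in rows, so rows that repeat a pose let the fingers close. It gives the time, the measured TCP pose, the force, the opening and the grip force at its end, in the units of the state.
- bot.get_obs(): the state, without advancing time (a new reading comes with each control period).
- bot.get_image(name): name is "scene" or "top"; returns the picture (384x512x3 uint8, red, green, blue); there is no depth.
- bot.camera_info(name): a dict with "fovy" (degrees; the focal length in pixels is half the picture's height over the tangent of half this angle, whatever the lens; pixels are square), "cx", "cy" (the principal point, pixels), "world_to_cam" (4x4, takes a point from world to camera coordinates). Camera axes: x right, y down, z forward; pixel columns grow to the right and rows downward; lengths in m; the calibration is good to about 2 mm. A picture is of the moment at which its call begins. camera_info takes no time and is no camera call.
- bot.hand_in(): hands the job in; it is judged then, once.
The state is a dict: "t": time; "joint_pos": joint angles; "qvel": joint speeds; "joint_torque": joint torques, N m; "eef_pos": TCP position; "orientation": TCP orientation; "contact_force": force on the tool from outside, world axes, zero at the start; "moment": the same for the moment, N m; "width": opening from 0.0 (shut) to 1.0 (fully open); "gripper_force": force on a finger pad.
Only numpy, scipy, OpenCV 4.12 (cv2) and the standard library are available. Lean on these libraries where they do the work, as an engineer would, in place of code of your own. Each camera call takes 0.05 s, during which the arm holds its last target. There are 200 camera calls.

### The job

Pull the lock pin out of the front of the test fixture and stand it upright, handle up, in the holder cup while the lid is still shut. Then lift the sprung lid by its bar handle until its side edge lines up with the steel pointer arm beside it, and finish still holding the lid there with the gripper, because it springs shut if let go. Do not shift the pointer, and leave the solder spool, screwdriver and spare circuit board alone.

Things in the scene. Friction and masses are not known exactly. Their poses are not given: they have to be found in the camera images.
- fixture: Test fixture, fixed: grey tray 220 (x) x 200 (y) x 49 mm with a sprung lid, top 60 mm above the bench when shut. Origin: centre of the underside. x points from front (pin side, nearer the robot) to the hinge at the back, z up. A ledge 60 mm wide, 44 high at the front has a blind hole 13 mm wide, 30 deep at x -130, y 0; the pin stands in it through a 14 mm hole in the lid's tongue (top 60 mm high).
- fixture_hinge (a point): Point on the hinge axis of lid and pointer, mid-width: 112 mm behind the fixture's origin along its x, 52 mm above the bench. Both turn about the fixture's y axis through it.
- lid (a joint): Lid angle in rad: 0 shut (flat), grows as the front rises, limit 1.5. A spring always drives it shut: holding it by the bar handle takes about 6 N just lifted, 8 to 9 N at 0.8 rad, along its arc. Open aluminium frame with two cross bars, 220 x 200 x 10 mm, about 0.35 kg (varies), tongue at the front.
- lid_grip (a point): Middle of the lid's bar handle: round steel bar 12 mm thick, 130 mm long between two posts, parallel to the hinge, its centre line 45 mm above the lid's top. Lid shut: 60 mm in front of the fixture's origin, 105 mm above the bench, 70 mm behind the pin's axis. Turns with the lid; its x axis runs along the lid's side edges towards the hinge.
- pointer (a joint): Angle of the pointer arm in rad, same axis, zero and sense as the lid: the lid is at the mark when the two values are equal. Set between 0.45 and 0.85; stays there by friction (about 1.2 N at the tip shifts it). Raised, its end stands 135 to 215 mm above the bench: pass over or in front of it.
- pointer_tip (a point): Near the free end of the pointer: a flat steel arm 205 mm long, 10 mm deep and 6 mm thick with a black end, 122 mm to the +y side of the fixture's middle (22 mm outside the lid's edge). Point 200 mm from the hinge axis; its x axis runs along the arm towards the hinge.
- pin: Lock pin standing upright, 125 mm long: steel shaft 10 mm thick for the lower 65 mm, black round handle 18 mm thick for the upper 60 mm. About 70 g (varies somewhat). Origin: centre of its foot; z along the pin to the handle. At the start the foot is 14 mm above the bench in the fixture's ledge, with about 46 mm of shaft in the holes.
- cup: Holder cup fixed to the bench: plain aluminium tube 36 mm outside, 30 mm inside, on a disc foot 68 mm across and 4 mm high. Origin: centre of the underside. Inner floor 9 mm, rim 66 mm above the bench. It stands left or right of the fixture.
- cup_rim (a point): Centre of the cup's mouth, at the rim, 66 mm above the bench.
- spool: Bystander: metal solder spool 60 mm across and 48 mm high, loose, standing on the other side of the fixture from the cup. Origin: centre of its underside.
- screwdriver: Bystander: screwdriver about 180 mm long lying on the bench. Origin: on its underside.
- spare_board: Bystander: spare circuit board 90 x 130 mm, up to 18 mm high, lying on the bench. Origin: centre of its underside.

How it is judged:
On the way, in this order (a step that is already met when the one before it is completed fails the run):
1. the lock pin stands in the holder cup, handle up and let go, with the lid still shut (horizontal distance between pin and cup below 0.016 m and z of pin in the frame of cup below 0.022 m and angle between pin's own z axis and vertical below 0.45 rad and contact force between the fingers and pin below 0.1 N and value of joint lid below 0.06 rad), for 0.2 s.
2. the lid is lifted to the pointer (angle between the x axis of lid_grip and the x axis of pointer_tip, either way round below 0.09 rad and value of joint lid above 0.3 rad), for 0.2 s.
At the end, for the whole second after the job is handed in: The lid is held still by the gripper within 0.09 rad (5 degrees) of the pointer's angle, the fingers pressing on it with over 2 N; the pin stands in the cup, handle up, its foot within 16 mm of the cup's axis and at most 22 mm above the bench, leaning under 0.45 rad, not touched by the fingers (all of step 2 and horizontal distance between pin and cup below 0.016 m and z of pin in the frame of cup below 0.022 m and angle between pin's own z axis and vertical below 0.45 rad and contact force between the fingers and pin below 0.1 N and contact force between the fingers and fixture above 2 N and velocity of joint lid between -0.06 and 0.06 rad/s); the arm keeps its last pose, push and grip.
It fails at once if the pointer is shifted by over 15 mm at its tip (distance of pointer_tip from where it was at the start of the episode above 0.015 m).
It fails at once if the spool is shifted by over 30 mm (distance of spool from where it was at the start of the episode above 0.03 m).
It fails at once if the screwdriver is shifted by over 30 mm (distance of screwdriver from where it was at the start of the episode above 0.03 m).
It fails at once if the spare board is shifted by over 30 mm (distance of spare_board from where it was at the start of the episode above 0.03 m).
It also fails if it takes over 54 s, if anything falls off the work surface, if the arm or the gripper's body presses on something with over 40 N, if the wrist force passes 120 N, or if a joint passes its speed limit or range.

## Working session

There is one attempt and no reset: what is moved stays moved. The work goes in short steps, Python scripts to look and compute and a tool call to move; the robot and the scene stay as the last step left them, time stands still between calls to the robot, and variables do not carry over. Pictures are saved under pics/ and viewed, at most 10 in all, crops included, and the job is handed in when it is done.

Besides the shell and the picture viewer there is one more tool, called after "Request:" as name([rows], argument=value, ...), one row to a line, values as JSON. arm_command: Moves the arm, as the interface text tells. Its arguments: {"type":"object","properties":{"increments":{"type":"array"},"squeeze":{"type":"number"}},"required":["increments"]}

```bash
mkdir -p pics; python3 - <<'E'
from bench import bot
import cv2,numpy as np
for n in("scene","top"):
    im=bot.get_image(n); cv2.imwrite(f"pics/{n}0.png",cv2.resize(im[:,:,::-1],(800,600),interpolation=cv2.INTER_CUBIC))
    c=bot.camera_info(n);print(n,c['fovy'],c['cx'],c['cy']);print(np.round(c['world_to_cam'],4).tolist())
o=bot.get_obs();print({k:np.round(v,3).tolist() for k,v in o.items()},bot.grasp_offset)
E
```

```text
scene 57.84962753875066 257.99370626830614 187.83886027122517
[[-0.1213, 0.9925, 0.0174, 0.048], [0.5903, 0.0862, -0.8026, -0.2892], [-0.798, -0.087, -0.5963, 1.362], [0.0, 0.0, 0.0, 1.0]]
top 51.264596096360165 254.07364888581273 195.37117342193153
[[-0.0108, -0.9997, -0.0212, 0.0289], [-0.9897, 0.0137, -0.1427, 0.6059], [0.143, 0.0194, -0.9895, 0.9784], [0.0, 0.0, 0.0, 1.0]]
{'t': 0.1, 'joint_pos': [-1.215, 0.69, -0.195, 1.566, 0.157, 0.903, -0.215], 'qvel': [0.001, -0.003, 0.0, -0.002, -0.0, -0.002, -0.001], 'joint_torque': [-0.003, -54.061, -1.271, -15.899, 0.009, 0.004, -0.0], 'eef_pos': [0.198, 0.592, 0.231], 'orientation': [0.16, 0.987, -0.001, -0.0], 'contact_force': [-0.908, 0.238, -0.564], 'moment': [0.01, -0.018, 0.02], 'gripper_force': 0.0, 'width': 1.001} -0.0187
```

View pics/scene0.png

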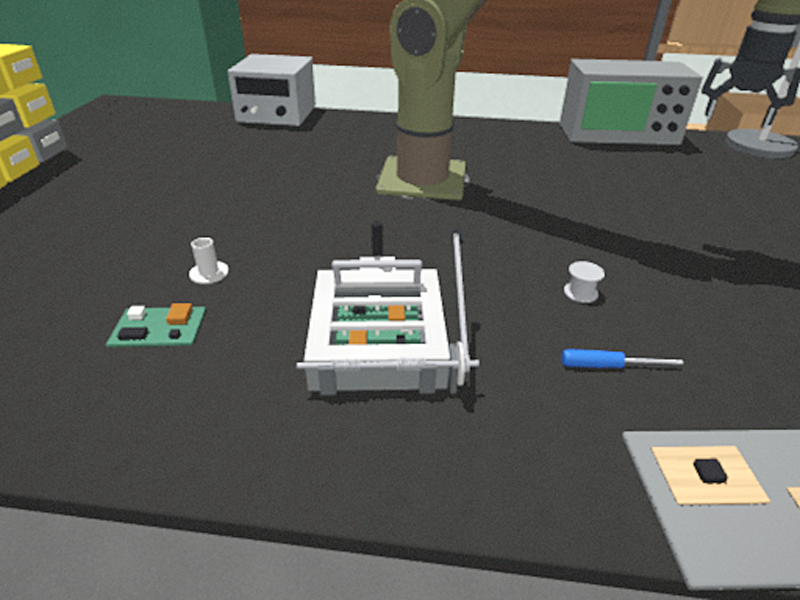

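View pics/top0.png

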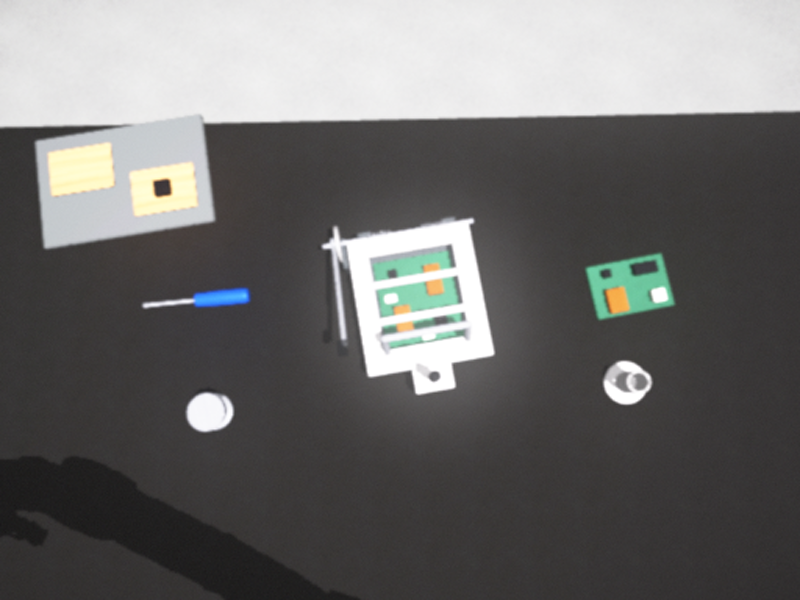

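The scene view shows the cup at (205,258), the pin handle at (377,238), the bar at (378,266) and the pointer end at (457,237). In the top view the pin is at (434,376), the bar runs (384,337)-(469,326), the cup rim is at (638,381) and the pointer end at (343,343). I'll take enlarged crops next.

```bash
cat > h.py <<'E'
from bench import bot
import cv2,numpy as np
def P(n,p):
    c=bot.camera_info(n);T=np.array(c['world_to_cam']);f=192/np.tan(np.radians(c['fovy']/2))
    q=T[:3,:3]@np.asarray(p,float)+T[:3,3];return f*q[0]/q[2]+c['cx'],f*q[1]/q[2]+c['cy']
def B(n,u,v,z):  # pixel + height -> world
    c=bot.camera_info(n);T=np.array(c['world_to_cam']);f=192/np.tan(np.radians(c['fovy']/2))
    R=T[:3,:3];o=-R.T@T[:3,3];d=R.T@np.array([(u-c['cx'])/f,(v-c['cy'])/f,1]);return o+d*(z-o[2])/d[2]
def crop(im,x,y,w,h,s): return cv2.resize(im[y:y+h,x:x+w,::-1],(w*s,h*s),interpolation=cv2.INTER_CUBIC)
E
python3 - <<'E'
from h import *
t=bot.get_image("top");s=bot.get_image("scene")
a=crop(t,200,135,130,120,5)  # 650x600
b=crop(t,382,225,40,40,3)
c=crop(s,115,145,40,40,3)
d=np.zeros((600,800,3),np.uint8);d[:,:650]=a;d[0:120,660:780]=b;d[130:250,660:780]=c
cv2.imwrite("pics/c1.png",d)
cv2.imwrite("pics/c2.png",crop(s,185,135,130,120,5))
S=.64
for l,n,u,v,z in[("pin top","top",434,376,.139),("pin top","scene",377,226,.139),("bar","top",384,337,.105),("bar","top",469,326,.105),("bar","scene",334,264,.105),("bar","scene",421,264,.105),("cuprim","top",638,381,.066),("cuprim","scene",203,242,.066),("spool","top",209,412,.048),("spool","scene",586,271,.048),("cupfoot","scene",209,272,.004),("cupfoot","top",627,383,.004)]:
    print(l,n,np.round(B(n,u*S,v*S,z),3))
E
```

```text
pin top top [ 0.488 -0.033  0.139]
pin top scene [ 0.497 -0.033  0.139]
bar top [0.549 0.041 0.105]
bar top [ 0.564 -0.089  0.105]
bar scene [ 0.567 -0.091  0.105]
bar scene [0.547 0.045 0.105]
cuprim top [ 0.479 -0.353  0.066]
cuprim scene [ 0.475 -0.354  0.066]
spool top [0.437 0.324 0.048]
spool scene [0.44  0.328 0.048]
cupfoot scene [ 0.479 -0.353  0.004]
cupfoot top [ 0.477 -0.357  0.004]
```

View pics/c1.png

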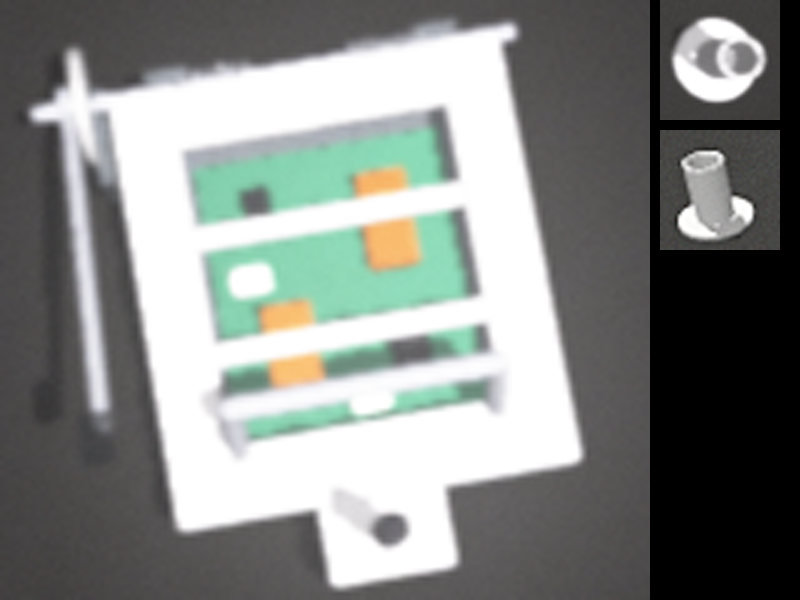

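View pics/c2.png

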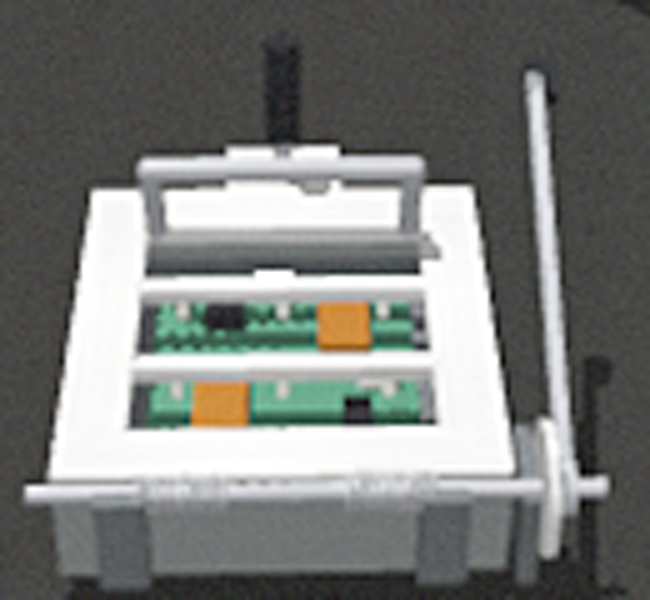

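The crops show the pin cap at (391,528) in the top crop, the lid's front corners at (178,530) and (580,460), and the bar ends at (210,407) and (502,364). The pointer end is near (98,422) in the top crop and (537,72) in the scene crop. Next I'll fit the fixture pose and the pointer angle together.

```bash
cat > fit.py <<'E'
from h import *
from scipy.optimize import least_squares
def W(p,q): c,s=np.cos(p[2]),np.sin(p[2]);return [p[0]+c*q[0]-s*q[1],p[1]+s*q[0]+c*q[1],q[2]]
top=lambda u,v:(200+u/5,135+v/5); sc=lambda u,v:(185+u/5,135+v/5)
obs=[("top",(-.13,0,.139),top(391,528)),("top",(-.11,.1,.06),top(178,530)),("top",(-.11,-.1,.06),top(580,460)),
("top",(-.06,.068,.105),top(210,407)),("top",(-.06,-.068,.105),top(502,364)),
("scene",(-.13,0,.139),sc(282,40)),("scene",(-.11,-.1,.06),sc(92,188)),("scene",(-.11,.1,.06),sc(472,186)),
("scene",(-.06,-.068,.105),sc(140,165)),("scene",(-.06,.068,.105),sc(424,165))]
def res(p): return np.ravel([np.subtract(P(n,W(p,q)),o) for n,q,o in obs])
r=least_squares(res,[.62,-.03,.1],loss='soft_l1');p=r.x
if __name__=="__main__":
    print(p,np.round(res(p).reshape(-1,2),1).tolist())
    for l,q in[("pin",(-.13,0,.139)),("grip",(-.06,0,.105)),("hinge",(.112,0,.052))]:print(l,np.round(W(p,q),4))
    for a in np.arange(.4,.9,.05):
        g=lambda R:W(p,(.112-R*np.cos(a),.122,.052+R*np.sin(a)))
        t=P("top",g(.205));s=P("scene",g(.205));h=P("top",g(0));k=P("scene",g(0))
        print(round(a,2),[round(x) for x in((t[0]-200)*5,(t[1]-135)*5,(s[0]-185)*5,(s[1]-135)*5,(h[0]-200)*5,(h[1]-135)*5,(k[0]-185)*5,(k[1]-135)*5)])
E
python3 fit.py
```

```text
[ 0.6154016 -0.0137033  0.1573609] [[-0.1, 0.3], [0.1, -0.3], [-0.7, 0.1], [2.3, 0.7], [0.1, -0.4], [0.1, -0.3], [0.6, 0.1], [-0.2, 0.1], [0.9, 0.9], [-0.7, 0.6]]
pin [ 0.487  -0.0341  0.139 ]
grip [ 0.5561 -0.0231  0.105 ]
hinge [0.726  0.0038 0.052 ]
0.4 [110, 461, 529, 103, 68, 109, 564, 487]
0.45 [106, 450, 531, 92, 68, 109, 564, 487]
0.5 [102, 439, 534, 80, 68, 109, 564, 487]
0.55 [99, 426, 537, 70, 68, 109, 564, 487]
0.6 [95, 412, 539, 60, 68, 109, 564, 487]
0.65 [91, 397, 542, 51, 68, 109, 564, 487]
0.7 [86, 381, 545, 43, 68, 109, 564, 487]
0.75 [82, 364, 548, 35, 68, 109, 564, 487]
0.8 [77, 346, 551, 29, 68, 109, 564, 487]
0.85 [73, 327, 555, 23, 68, 109, 564, 487]
```

Fit residuals are mostly under 1 px, and the pointer angle is about 0.55. Now I'll move above the pin, passing in front of the pointer.

Request:
arm_command([
  [14, -31, 0, 0, 0, 0.02, 60],
  [29, -63, 0, 0, 0, 0.05, 60],
  [45, -97, 0, 0, 0, 0.08, 60],
  [61, -132, 0, 0, 0, 0.1, 60],
  [77, -167, 0, 0, 0, 0.13, 60],
  [93, -202, 0, 0, 0, 0.16, 60],
  [109, -237, 0, 0, 0, 0.18, 60],
  [125, -272, 0, 0, 0, 0.21, 60],
  [141, -307, 0, 0, 0, 0.24, 60],
  [157, -342, 0, 0, 0, 0.26, 60],
  [173, -377, 0, 0, 0, 0.29, 60],
  [189, -412, 0, 0, 0, 0.32, 60],
  [205, -447, 0, 0, 0, 0.34, 60],
  [221, -482, 0, 0, 0, 0.37, 60],
  [237, -517, 0, 0, 0, 0.4, 60],
  [253, -552, 0, 0, 0, 0.42, 60],
  [269, -587, 0, 0, 0, 0.45, 60],
  [282, -613, 0, 0, 0, 0.47, 60],
  [289, -626, 0, 0, 0, 0.479, 60],
  [289, -626, 0, 0, 0, 0.479, 60],
], squeeze=40)

```text
t: 1.87
eef_pos: [0.488, -0.0377, 0.2309]
orientation: [-0.075, 0.997, -0.001, 0.0]
contact_force: [-0.8, 0.4, 0.5]
width: 0.706
gripper_force: 0.0
```

Request:
arm_command([
  [0, 0, -15, 0, 0, 0, 60],
  [0, 0, -35, 0, 0, 0, 60],
  [0, 0, -60, 0, 0, 0, 50],
  [0, 0, -60, 0, 0, 0, 50],
])

```text
t: 2.2
eef_pos: [0.4837, -0.0322, 0.1683]
orientation: [-0.079, 0.997, 0.0, -0.004]
contact_force: [-0.2, 0.0, -0.8]
width: 0.59
gripper_force: 0.0
```

```bash
python3 - <<'E'
from h import *
t=bot.get_image("top");s=bot.get_image("scene")
d=np.hstack([crop(t,240,170,80,100,5),crop(s,190,70,80,100,5)]);cv2.imwrite("pics/g1.png",d)
print(bot.get_obs()['eef_pos'])
E
```

```text
[ 0.4859065  -0.0321002   0.17123023]
```

View pics/g1.png

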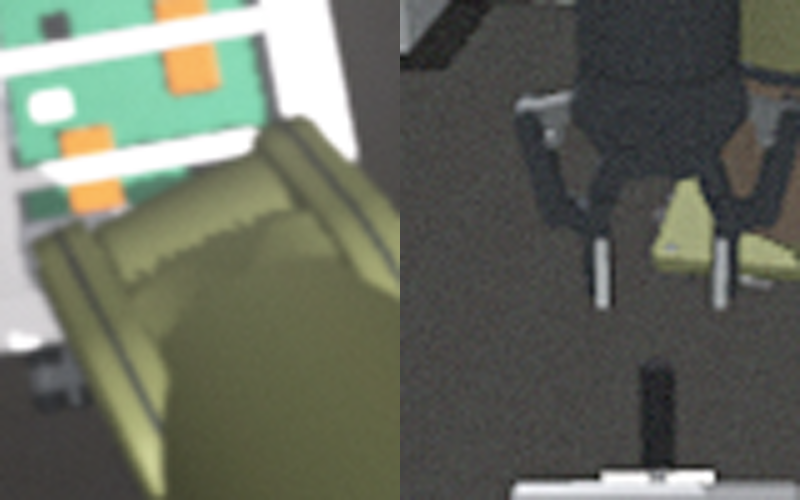

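The fingers (cols 603 and 720, midpoint 661) are centred over the pin (657). I'll descend and close.

Request:
arm_command([
  [1, -1, -20, 0, 0, 0, 50],
  [1, -1, -45, 0, 0, 0, 50],
  [1, -1, -65, 0, 0, 0, 50],
  [1, -1, -75, 0, 0, 0, 50],
  [1, -1, -75, 0, 0, 0, 50],
  [1, -1, -75, 0, 0, 0, 5],
  [1, -1, -75, 0, 0, 0, 5],
  [1, -1, -75, 0, 0, 0, 5],
  [1, -1, -75, 0, 0, 0, 5],
  [1, -1, -75, 0, 0, 0, 5],
  [1, -1, -75, 0, 0, 0, 5],
], squeeze=40)

```text
t: 3.22
eef_pos: [0.4888, -0.034, 0.0977]
orientation: [-0.078, 0.997, -0.0, 0.002]
contact_force: [-0.1, -0.4, 6.4]
width: 0.2
gripper_force: 39.0
```

Gripped at 17 mm, which matches the handle. Lifting straight up.

Request:
arm_command([
  [0, 0, 3, 0, 0, 0, 5],
  [0, 0, 8, 0, 0, 0, 5],
  [0, 0, 14, 0, 0, 0, 5],
  [0, 0, 22, 0, 0, 0, 5],
  [0, 0, 30, 0, 0, 0, 5],
  [0, 0, 40, 0, 0, 0, 5],
  [0, 0, 52, 0, 0, 0, 5],
  [0, 0, 66, 0, 0, 0, 5],
  [0, 0, 82, 0, 0, 0, 5],
  [0, 0, 95, 0, 0, 0, 5],
  [0, 0, 95, 0, 0, 0, 5],
  [0, 0, 95, 0, 0, 0, 5],
])

```text
t: 4.22
eef_pos: [0.488, -0.0342, 0.1921]
orientation: [-0.078, 0.997, -0.0, 0.001]
contact_force: [0.2, 1.0, -0.9]
width: 0.199
gripper_force: 39.0
```

```bash
python3 - <<'E'
from h import *
s=bot.get_image("scene")
cv2.imwrite("pics/g2.png",crop(s,110,60,160,120,5))
print(bot.get_obs()['eef_pos'])
E
```

```text
[ 0.48740466 -0.03423961  0.19134811]
```

View pics/g2.png

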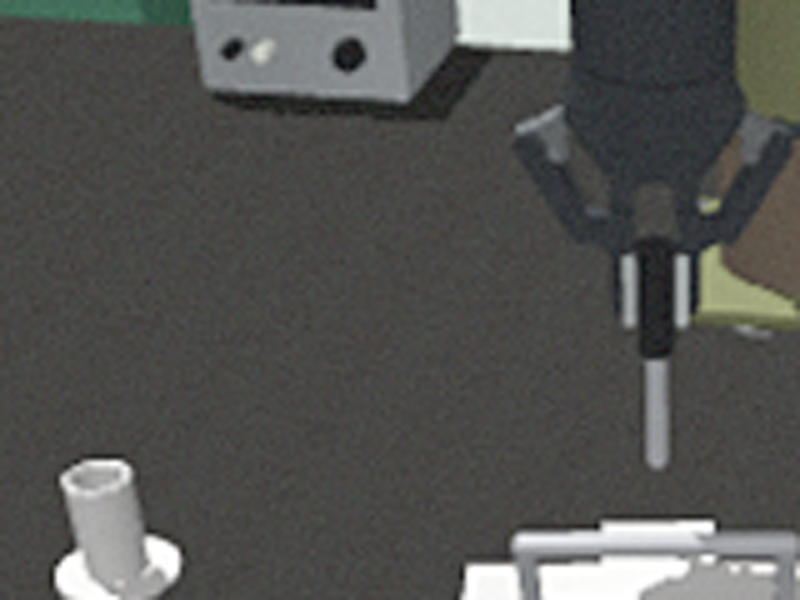

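The pin is out and upright: foot at (656,466), cup rim centre at (97,477). The rim from this crop is orig (129.4,155.4); from the top crop it is orig (409.3,244).

```bash
python3 - <<'E'
from h import *
print(B("scene",129.4,155.4,.066),B("top",409.3,244,.066),B("top",382+56/3,225+20,.004),B("scene",110+118/5.,60+578/5.,.004))
print(P("scene",[.487,-.034,.108]),"seen",110+656/5,60+466/5)
E
```

```text
[ 0.47746409 -0.35378901  0.066     ] [ 0.47812013 -0.35583061  0.066     ] [ 0.47693285 -0.35588989  0.004     ] [ 0.48668142 -0.35030474  0.004     ]
(np.float64(241.63594045677857), np.float64(153.05634382871875)) seen 241.2 153.2
```

Request:
arm_command([
  [0, -4, 0, 0, 0, 0, 5],
  [0, -12, 0, 0, 0, 0, 5],
  [-1, -26, 0, 0, 0, 0, 5],
  [-2, -46, 0, 0, 0, 0, 5],
  [-3, -70, 0, 0, 0, 0, 5],
  [-3, -96, 0, 0, 0, 0, 5],
  [-4, -124, 0, 0, 0, 0, 5],
  [-5, -152, 0, 0, 0, 0, 5],
  [-6, -180, 0, 0, 0, 0, 5],
  [-7, -208, 0, 0, 0, 0, 5],
  [-8, -236, 0, 0, 0, 0, 5],
  [-9, -262, 0, 0, 0, 0, 5],
  [-9, -284, 0, 0, 0, 0, 5],
  [-10, -301, 0, 0, 0, 0, 5],
  [-10, -313, 0, 0, 0, 0, 5],
  [-10, -319, 0, 0, 0, 0, 5],
  [-10, -321, 0, 0, 0, 0, 5],
  [-10, -321, 0, 0, 0, 0, 5],
  [-10, -321, 0, 0, 0, 0, 5],
  [-10, -321, 0, 0, 0, 0, 5],
])

```text
t: 5.93
eef_pos: [0.4781, -0.3535, 0.1914]
orientation: [-0.08, 0.997, 0.0, 0.0]
contact_force: [1.1, -0.6, -0.6]
width: 0.197
gripper_force: 39.0
```

```bash
python3 - <<'E'
from h import *
s=bot.get_image("scene");t=bot.get_image("top")
cv2.imwrite("pics/g3.png",np.hstack([crop(s,90,90,80,110,5),crop(t,370,200,80,110,5)]))
print(bot.get_obs()['eef_pos'])
E
```

```text
[ 0.47801057 -0.35396464  0.19148322]
```

View pics/g3.png

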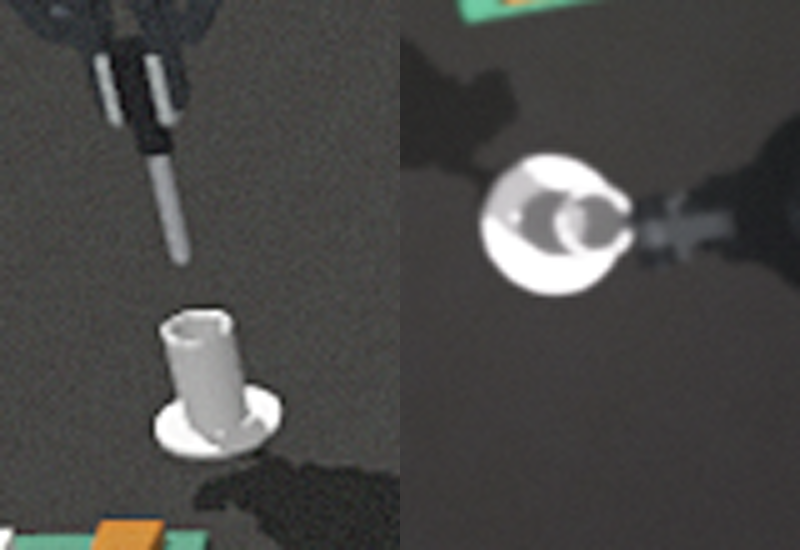

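The pin line extrapolates to col 194 at the rim, whose centre is col 197, so it is aligned. Lowering it in.

Request:
arm_command([
  [0, 0, -8, 0, 0, 0, 5],
  [0, 0, -20, 0, 0, 0, 5],
  [0, 0, -34, 0, 0, 0, 5],
  [0, 0, -46, 0, 0, 0, 5],
  [0, 0, -58, 0, 0, 0, 5],
  [0, 0, -70, 0, 0, 0, 5],
  [0, 0, -81, 0, 0, 0, 5],
  [0, 0, -89, 0, 0, 0, 5],
  [0, 0, -94, 0, 0, 0, 5],
  [0, 0, -97, 0, 0, 0, 5],
  [0, 0, -97, 0, 0, 0, 5],
  [0, 0, -97, 0, 0, 0, 5],
])

```text
t: 7.03
eef_pos: [0.4779, -0.3552, 0.0946]
orientation: [-0.079, 0.997, -0.0, 0.0]
contact_force: [0.1, 0.1, -0.2]
width: 0.2
gripper_force: 39.0
```

Request:
arm_command([
  [0, 0, 0, 0, 0, 0, 30],
  [0, 0, 0, 0, 0, 0, 45],
  [0, 0, 0, 0, 0, 0, 50],
  [0, 0, 0, 0, 0, 0, 50],
  [0, 0, 0, 0, 0, 0, 50],
  [0, 0, 8, 0, 0, 0, 50],
  [0, 0, 22, 0, 0, 0, 50],
  [0, 0, 45, 0, 0, 0, 50],
  [0, 0, 75, 0, 0, 0, 50],
  [0, 0, 105, 0, 0, 0, 50],
  [0, 0, 125, 0, 0, 0, 50],
  [0, 0, 135, 0, 0, 0, 50],
  [0, 0, 135, 0, 0, 0, 50],
])

```text
t: 8.12
eef_pos: [0.479, -0.3557, 0.232]
orientation: [-0.078, 0.997, -0.001, 0.002]
contact_force: [0.1, 0.3, -0.2]
width: 0.581
gripper_force: 0.0
```

```bash
python3 - <<'E'
from h import *
s=bot.get_image("scene");t=bot.get_image("top")
cv2.imwrite("pics/g4.png",np.hstack([crop(s,90,90,80,110,5),crop(t,370,200,80,110,5)]))
o=bot.get_obs();print(o['eef_pos'],o['joint_pos'])
E
```

```text
[ 0.47704525 -0.35491492  0.22873236] [ 0.83070337  0.68061836 -0.47174642  1.65392013  0.37416226  0.89920136
  1.94125764]
```

View pics/g4.png

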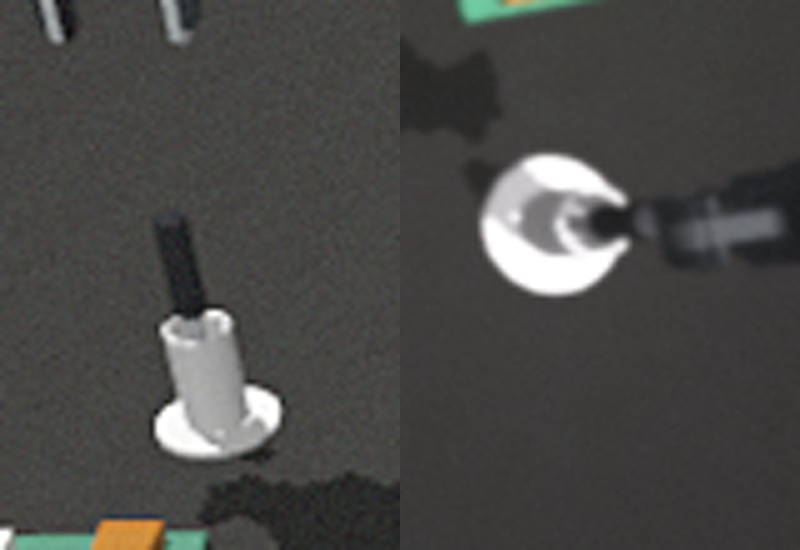

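The pin stands in the cup: handle from (170,215) to (188,310), shaft inside the rim. Now moving over the bar handle with a quarter turn.

Request:
arm_command([
  [1, 5, 0, 0, 0, -0.03, 60],
  [4, 15, 0, 0, 0, -0.1, 60],
  [8, 33, 0, 0, 0, -0.18, 60],
  [12, 52, 0, 0, 0, -0.27, 60],
  [17, 71, 0, 0, 0, -0.36, 60],
  [21, 90, 0, 0, 0, -0.45, 60],
  [26, 110, 0, 0, 0, -0.54, 60],
  [31, 130, 0, 0, 0, -0.63, 60],
  [36, 150, 0, 0, 0, -0.72, 60],
  [40, 170, 0, 0, 0, -0.81, 60],
  [45, 190, 0, 0, 0, -0.9, 60],
  [50, 210, 0, 0, 0, -1.0, 60],
  [55, 230, 0, 0, 0, -1.1, 60],
  [60, 250, 0, 0, 0, -1.2, 60],
  [64, 270, 0, 0, 0, -1.3, 60],
  [69, 290, 0, 0, 0, -1.4, 60],
  [74, 310, 0, 0, 0, -1.49, 60],
  [77, 324, 0, 0, 0, -1.55, 60],
  [78, 331, 0, 0, 0, -1.571, 60],
  [78, 331, 0, 0, 0, -1.571, 60],
])

```text
t: 9.88
eef_pos: [0.5547, -0.0213, 0.2274]
orientation: [0.648, 0.762, -0.001, -0.002]
contact_force: [-0.9, 1.0, 0.8]
width: 0.702
gripper_force: 0.0
```

Request:
arm_command([
  [0, 0, -15, 0, 0, 0, 60],
  [0, 0, -30, 0, 0, 0, 60],
  [0, 0, -45, 0, 0, 0, 60],
  [0, 0, -55, 0, 0, 0, 60],
  [0, 0, -60, 0, 0, 0, 60],
  [0, 0, -60, 0, 0, 0, 60],
])

```text
t: 10.38
eef_pos: [0.5544, -0.0247, 0.1677]
orientation: [0.65, 0.76, -0.001, -0.001]
contact_force: [0.0, 0.3, -0.3]
width: 0.703
gripper_force: 0.0
```

```bash
python3 - <<'E'
from h import *
s=bot.get_image("scene");t=bot.get_image("top")
cv2.imwrite("pics/g5.png",np.hstack([crop(s,190,90,80,110,5),crop(t,220,160,80,110,5)]))
o=bot.get_obs();print(o['eef_pos'],o['orientation'],o['joint_pos'])
E
```

```text
[ 0.55574827 -0.02444292  0.1693658 ] [ 6.49584861e-01  7.60289087e-01 -7.02676832e-05  8.74386287e-05] [-0.05051844  0.68243572  0.01914687  1.84421044 -0.02054265  0.61510187
  0.13783862]
```

View pics/g5.png

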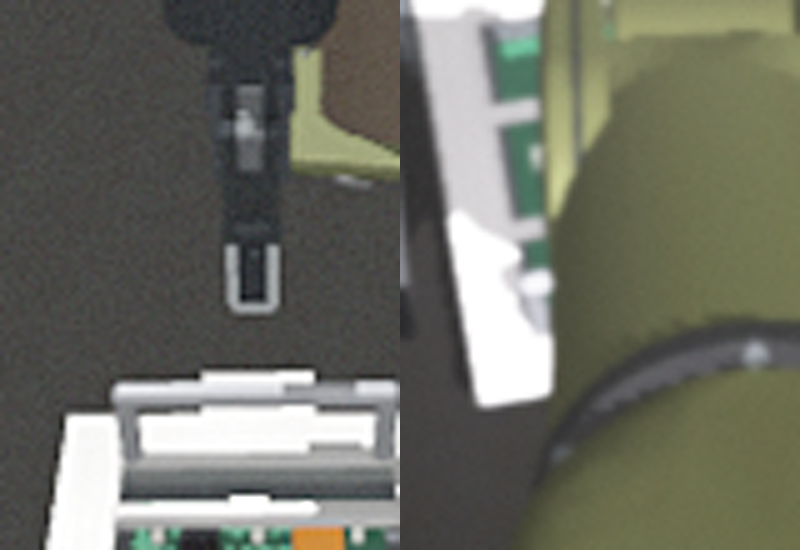

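The tool is centred over the bar (col 252 against bar middle 253) and the lid is shut. Descend and close.

Request:
arm_command([
  [0, 0, -12, 0, 0, 0, 60],
  [0, 0, -30, 0, 0, 0, 60],
  [0, 0, -50, 0, 0, 0, 60],
  [0, 0, -68, 0, 0, 0, 60],
  [0, 0, -79, 0, 0, 0, 60],
  [0, 0, -83, 0, 0, 0, 60],
  [0, 0, -83, 0, 0, 0, 60],
  [0, 0, -83, 0, 0, 0, 30],
  [0, 0, -83, 0, 0, 0, 2],
  [0, 0, -83, 0, 0, 0, 2],
  [0, 0, -83, 0, 0, 0, 2],
  [0, 0, -83, 0, 0, 0, 2],
  [0, 0, -83, 0, 0, 0, 2],
  [0, 0, -83, 0, 0, 0, 2],
], squeeze=60)

```text
t: 11.65
eef_pos: [0.5571, -0.0239, 0.0871]
orientation: [0.649, 0.76, 0.001, 0.001]
contact_force: [2.7, -0.2, 4.8]
width: 0.115
gripper_force: 58.6
```

Bar gripped. Lifting along the lid's arc to about 0.50, tilting the tool with it.

Request:
arm_command([
  [0.7, 0.1, 3.4, -0.003, 0.02, 0, 2],
  [2.3, 0.4, 10.2, -0.009, 0.059, 0, 2],
  [4.2, 0.7, 17, -0.016, 0.099, 0, 2],
  [6.9, 1.1, 25.3, -0.024, 0.148, 0, 2],
  [10.1, 1.6, 33.5, -0.031, 0.198, 0, 2],
  [13.6, 2.2, 41.5, -0.039, 0.247, 0, 2],
  [17.5, 2.8, 49.3, -0.047, 0.296, 0, 2],
  [21.8, 3.5, 56.9, -0.055, 0.346, 0, 2],
  [26.5, 4.2, 64.3, -0.063, 0.395, 0, 2],
  [31.5, 5, 71.4, -0.071, 0.445, 0, 2],
  [36.9, 5.9, 78.3, -0.078, 0.494, 0, 2],
  [36.9, 5.9, 78.3, -0.078, 0.494, 0, 2],
  [36.9, 5.9, 78.3, -0.078, 0.494, 0, 2],
])

```text
t: 12.73
eef_pos: [0.5913, -0.0183, 0.1623]
orientation: [0.629, 0.736, -0.189, -0.162]
contact_force: [0.2, -1.2, -9.4]
width: 0.11
gripper_force: 59.6
```

```bash
cat > look.py <<'E'
from h import *
from fit import W,p
import sys
s=bot.get_image("scene")
cv2.imwrite(sys.argv[1],crop(s,185,115,130,120,5))
o=bot.get_obs();print(o['eef_pos'],o['orientation'],o['contact_force'],o['gripper_force'],o['width'])
from scipy.spatial.transform import Rotation as R
r=R.from_quat(o['orientation']);g=o['eef_pos']+r.apply([0,0,bot.grasp_offset])
d=g-np.array(W(p,(.112,0,.052)));print("grip",g,"theta",np.arctan2(d[2],-(d[0]*np.cos(p[2])+d[1]*np.sin(p[2])))-.299)
for a in np.arange(.45,.66,.05):
    f=lambda R,h,y:np.round((np.array(P("scene",W(p,(.112-R*np.cos(a)+h*np.sin(a),y,.052+R*np.sin(a)+h*np.cos(a)))))-[185,115])*5)
    print(round(a,2),"tip",f(.205,0.005,.122),"lid front top corner",f(.222,.008,.1))
E
python3 look.py pics/l1.png
```

```text
[ 0.5915255  -0.01830452  0.16255239] [ 0.62925533  0.73659322 -0.18834037 -0.16123296] [  0.61256656  -0.9840197  -10.96930767] 59.55808103084564 0.1158913149788258
grip [ 0.60039967 -0.01691049  0.17895348] theta 0.48495998142030444
0.45 tip [533. 186.] lid front top corner [486. 154.]
0.5 tip [535. 175.] lid front top corner [488. 142.]
0.55 tip [538. 165.] lid front top corner [491. 130.]
0.6 tip [541. 155.] lid front top corner [493. 120.]
0.65 tip [544. 147.] lid front top corner [496. 110.]
```

View pics/l1.png

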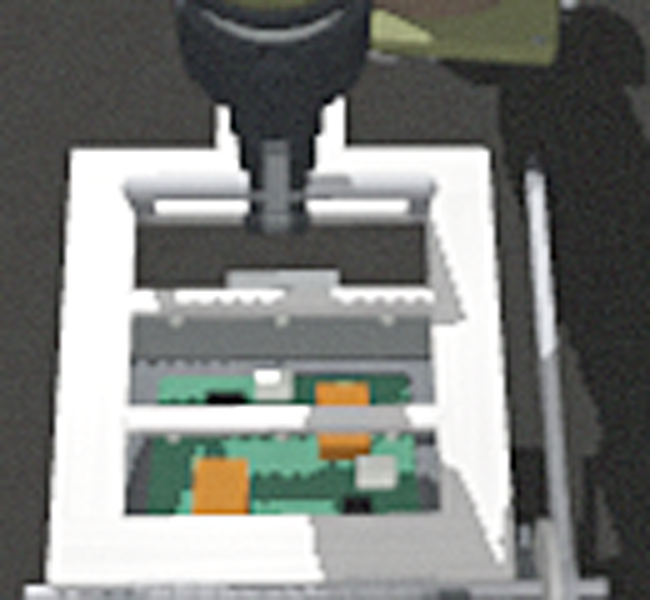

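The lid corner is at (491,148), so the lid is at about 0.48. The pointer's black end tops out near (535,158). To pin down its angle I'll use brightness profiles along the arm in the two early crops, without viewing any more pictures.

```bash
python3 - <<'E'
from h import *
from fit import W,p
t=cv2.imread("pics/c1.png",0);s=cv2.imread("pics/c2.png",0);l=cv2.imread("pics/l1.png",0)
# brightness max/min across small window along image rows near the tip
for nm,im,c0,rows in(("top",t,98,range(380,460,5)),("scene",s,537,range(40,110,5)),("now",l,537,range(140,200,5))):
    print(nm)
    for r in rows: print(r,im[r,c0-20:c0+24:4].tolist())
print("r where (top row / scene row, centreline)")
for a in(.5,.55,.6,.65):
  for r in(.185,.19,.195,.2,.205):
    g=W(p,(.112-r*np.cos(a),.122,.052+r*np.sin(a)));gs=W(p,(.112-r*np.cos(a)+.005*np.sin(a),.122,.052+r*np.sin(a)+.005*np.cos(a)))
    print(a,r,[round((P("top",x)[1]-135)*5) for x in(g,gs)],[round((P("scene",x)[1]-135)*5) for x in (g,gs)])
E
```

```text
top
380 [83, 94, 130, 183, 223, 229, 208, 154, 108, 87, 86]
385 [82, 94, 126, 179, 221, 229, 209, 162, 113, 88, 86]
390 [82, 89, 119, 173, 218, 230, 215, 171, 119, 89, 85]
395 [80, 85, 111, 165, 214, 231, 219, 178, 126, 92, 85]
400 [80, 84, 105, 158, 211, 232, 220, 185, 132, 94, 84]
405 [80, 82, 98, 148, 202, 226, 216, 186, 134, 95, 84]
410 [78, 78, 90, 121, 161, 184, 178, 155, 120, 94, 87]
415 [74, 73, 77, 93, 116, 132, 130, 120, 105, 94, 88]
420 [72, 70, 71, 82, 99, 112, 116, 116, 107, 96, 89]
425 [73, 69, 68, 77, 91, 106, 118, 122, 110, 95, 88]
430 [72, 70, 68, 71, 79, 92, 104, 108, 100, 90, 85]
435 [73, 70, 68, 67, 71, 77, 82, 84, 85, 84, 83]
440 [74, 71, 68, 68, 70, 72, 72, 74, 76, 80, 83]
445 [73, 71, 70, 70, 69, 69, 70, 70, 73, 78, 82]
450 [74, 70, 68, 67, 68, 69, 69, 70, 72, 76, 81]
455 [74, 70, 67, 66, 66, 68, 68, 70, 70, 75, 81]
scene
40 [67, 72, 71, 67, 66, 71, 70, 69, 71, 73, 71]
45 [69, 72, 72, 71, 71, 70, 74, 69, 67, 69, 66]
50 [73, 72, 73, 72, 69, 66, 77, 73, 65, 67, 72]
55 [71, 70, 67, 67, 68, 67, 72, 72, 67, 67, 74]
60 [77, 68, 65, 65, 65, 65, 65, 64, 66, 69, 66]
65 
[... 1025 characters left out ...]
]
195 [42, 21, 83, 173, 222, 228, 207, 98, 21, 26, 40]
r where (top row / scene row, centreline)
0.5 0.185 [403, 397] [116, 111]
0.5 0.19 [412, 406] [107, 102]
0.5 0.195 [421, 415] [98, 93]
0.5 0.2 [430, 424] [89, 84]
0.5 0.205 [439, 433] [80, 75]
0.55 0.185 [391, 384] [107, 102]
0.55 0.19 [400, 393] [98, 93]
0.55 0.195 [408, 402] [88, 83]
0.55 0.2 [417, 411] [79, 74]
0.55 0.205 [426, 419] [70, 65]
0.6 0.185 [378, 371] [99, 94]
0.6 0.19 [387, 380] [89, 84]
0.6 0.195 [395, 388] [79, 75]
0.6 0.2 [404, 396] [70, 65]
0.6 0.205 [412, 405] [60, 55]
0.65 0.185 [365, 357] [91, 87]
0.65 0.19 [373, 365] [81, 77]
0.65 0.195 [381, 373] [71, 67]
0.65 0.2 [389, 381] [61, 57]
0.65 0.205 [397, 389] [51, 47]
```

The steel/black edge lands at r ≈ 0.200 in both views when the angle is 0.555, so that is the pointer. The lid is at about 0.48, so I raise it 0.08 more.

Request:
arm_command([
  [2, 0.3, 2.5, -0.003, 0.02, 0, 2],
  [5, 0.7, 6, -0.007, 0.045, 0, 2],
  [8, 1.2, 9.2, -0.011, 0.068, 0, 2],
  [9.1, 1.4, 10.6, -0.013, 0.079, 0, 2],
  [9.1, 1.4, 10.6, -0.013, 0.079, 0, 2],
  [9.1, 1.4, 10.6, -0.013, 0.079, 0, 2],
  [9.1, 1.4, 10.6, -0.013, 0.079, 0, 2],
  [9.1, 1.4, 10.6, -0.013, 0.079, 0, 2],
  [9.1, 1.4, 10.6, -0.013, 0.079, 0, 2],
  [9.1, 1.4, 10.6, -0.013, 0.079, 0, 2],
])

```text
t: 13.62
eef_pos: [0.6023, -0.0166, 0.1747]
orientation: [0.623, 0.729, -0.217, -0.185]
contact_force: [3.4, -1.3, -17.6]
width: 0.121
gripper_force: 59.6
```

```bash
python3 look.py pics/l2.png; python3 - <<'E'
import cv2
for f in("pics/l1.png","pics/l2.png"):
    l=cv2.imread(f,0)
    print([(r,int(l[r,440:480].mean())) for r in range(110,165,4)])
    print("tip",[(r,int(l[r,530:546].mean())) for r in range(150,195,5)])
a=cv2.imread("pics/g4.png",0)
E
```

```text
[ 0.60233852 -0.0165346   0.17471283] [ 0.62250052  0.72891941 -0.21668807 -0.18497531] [  4.53383002   1.02811623 -16.8113892 ] 59.613431096076965 0.11581515833690867
grip [ 0.61242606 -0.01493385  0.19037709] theta 0.5778374690635615
0.45 tip [533. 186.] lid front top corner [486. 154.]
0.5 tip [535. 175.] lid front top corner [488. 142.]
0.55 tip [538. 165.] lid front top corner [491. 130.]
0.6 tip [541. 155.] lid front top corner [493. 120.]
0.65 tip [544. 147.] lid front top corner [496. 110.]
[(110, 70), (114, 69), (118, 69), (122, 70), (126, 69), (130, 70), (134, 69), (138, 59), (142, 52), (146, 134), (150, 221), (154, 255), (158, 254), (162, 251)]
tip [(150, 40), (155, 48), (160, 52), (165, 49), (170, 74), (175, 132), (180, 159), (185, 171), (190, 185)]
[(110, 71), (114, 69), (118, 57), (122, 46), (126, 171), (130, 239), (134, 249), (138, 245), (142, 245), (146, 243), (150, 241), (154, 241), (158, 242), (162, 243)]
tip [(150, 42), (155, 41), (160, 43), (165, 41), (170, 52), (175, 88), (180, 102), (185, 106), (190, 116)]
```

The lid edge is at row 125.5, which puts the lid at about 0.575 against the pointer's 0.555. The pointer tip pixels haven't moved and the grip is 60 N. Handing in.

```bash
python3 -c "
from bench import bot
print(abs(bot.get_obs()['qvel']).max());print(bot.hand_in())"
```

```text
0.003665157113925966
the job is handed in; nothing more can be done
None
```

The job is handed in, but no verdict came back. By my measurements the pin stands handle up in the cup, and the gripper holds the lid with 60 N at about 0.575 rad, against about 0.555 rad for the pointer. The pointer did not move between the last two pictures, and I kept clear of the spool, screwdriver and spare board.

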